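# Sort loose trackball balls by size on the tipping ramp

### The arm

A 6-joint arm with a two-finger parallel gripper is mounted at the origin on the work surface. World frame = base frame: x ahead of the robot, y to its left, z up, the work surface at z = 0. Lengths are in m, angles in rad, forces in N, time in s.
With the tool pointing down it reaches from about 0.35 to 0.775 m from the base axis. Payload 7.3 kg.
Tool frame: the origin (TCP) lies midway between the tips of the shut fingers; the grasp point (between the pads) lies 19 mm behind it; z points along the fingers, y is the line along which they close (so a half turn about z gives the same grasp; the last joint's range is limited). The gripper opens to 92 mm and grips with 3 to 60 N. Pads are 19 mm wide; open, the fingers measure 130 mm over their backs; the gripper's body (75 mm by 190 mm) begins 47 mm behind the grasp point.
Start: joints at [1.051, 0.342, 1.524, -0, 1.275, -0.146], TCP at [0.192, 0.489, 0.197] pointing down, gripper open.
Joint ranges: [-2.53, 2.53], [-0.77, 2.02], [0.04, 2.7], [-1, 4.14], [0.28, 2.66], [-3.11, 3.11]. Speed limits (rad/s): [2.57, 2.57, 3.14, 3.14, 3.14, 3.14].

### API

Orientations are given as [roll, pitch, yaw] about the fixed x, y, z axes, in that order (R = Rz(yaw) Ry(pitch) Rx(roll)).
In Python, from cell import monitor, vision, workorder gives the robot as it stands.
- The arm moves only by the tool move_arm, never from a script. Its argument "rows" is a list of rows, each a list of 5 numbers: the shift along the world's x, y, z in mm, then the turn about the world's z in rad, then the closure, from -1 (fully open) to 1 (shut). A call has 1 to 12 rows; each row shifts and turns the commanded pose from where the row before left it; what a row does not reach is not made up. A row lasts 1/10 s, in which the tool goes at most 50 mm and 8.59 degrees, less where a joint would pass 70% of its speed; a pose out of reach is approached as far as the arm can. A call is refused whole if a number of a shift passes 50 or a number of a turn 0.15, either way. A call with a gripper value outside its range is refused whole. The fingers move at their own pace and stop on an object; "newtons" is the grip in N (left out, the last holds). Time passes only in rows, so rows that do not move let the fingers close. It gives the time, the measured TCP pose, the force, the opening and the grip force at its end, in the units of the state.
- monitor.observe(): the state, without advancing time (a new reading comes with each control period).
- vision.read_camera(name): name is "side" or "top" or "wrist"; returns the picture (420x560x3 uint8, red, green, blue); there is no depth.
- vision.get_calibration(name): a dict with "K" (3x3 intrinsics, pixels), "k1" (the pictures are not rectified: a ray, as slopes to the right and down, at radius r is drawn at 1 + k1 r^2 times it, then the intrinsics apply), "T" (4x4, takes a point from camera to world coordinates); the wrist camera has in their place "mount" (4x4, takes a point from camera to tool coordinates, whose origin is the TCP and whose axes are the flange's). Camera axes: x right, y up, looking along -z (the intrinsics and any distortion apply to the point x, -y, -z); pixel columns grow to the right and rows downward; lengths in m; the calibration is good to about 2 mm. A picture is of the moment at which its call begins: read the wrist's pose just before it. get_calibration takes no time and is no camera call.
- workorder.hand_in(): hands the job in; it is judged then, once.
The state is a dict: "time": time; "qpos": joint angles; "qvel": joint speeds; "joint_efforts": joint torques, N m; "tool_pos": TCP position; "tool_rot": TCP orientation; "contact_force": force on the tool from outside, world axes, zero at the start; "torque": the same for the moment, N m; "opening": finger opening in m; "grip_force": force on a finger pad.
Only numpy, scipy, OpenCV 4.12 (cv2) and the standard library are available. Lean on these libraries where they do the work, as an engineer would, in place of code of your own. Each camera call takes 0.05 s, during which the arm holds its last target. There are 200 camera calls.

### The job

Push the blue cup tray fully home under the sorting ramp, then gently press the red paddle down to tip the pan so that its three trackball balls roll down the ramp and each drops into the cup of its own size. Once all three lie in their cups, gently swing the pan back down level, leaving the tray home and the mouse, plant and phone undisturbed.

Things in the scene. Friction and masses are not known exactly. Their poses are not given: they have to be found in the camera images.
- sorter: Fixed ball sorter on the desk, 520 mm long, 125 mm wide with its paddle. Origin: on the desk under its middle; y axis along its length, z up. Pan at the +y end; the ramp (white walls, 76 mm wide outside, aluminium ledges) falls from the hinge (y = 60 mm, 107 mm high) to its closed end (y = -195 mm, wall top about 95 mm high).
- ramp_mid (a point): Middle of the ramp, on the plane of its ledges, above the middle cup. The slot between the ledges widens in steps: 36.5 mm wide from sorter y = 20 to -35 mm, 47.5 mm to -105, 61 mm to -190. Balls roll on the ledges and drop through where the slot is wider than they are; thrown in fast they could overshoot, and with the tray not home they drop into the wrong cup.
- cup_tray (a joint): Slide of the blue cup tray under the ramp, in m: 0 = fully home against its stop, positive = pulled out along the sorter's -y (starts 45 to 80 mm out; limit 90). It resists with about 2 N, stays where left.
- tray_push (a point): Centre of the outer face of the orange upright end plate of the tray (72 mm wide, 6 mm thick, 2 to 62 mm above the desk), 35 mm above the desk; it faces the sorter's -y. Pushing it along the sorter's +y sends the tray home; when home it is at y = -260 mm of the sorter, 65 mm beyond the ramp's end. The space outside it is free.
- tip_pan (a joint): Hinge of the grey tipping pan, in rad: 0 = level (lower stop), positive = tipped towards the ramp, limit 0.6. Stiff hinge (0.28 N m): it stays where it is left. Balls roll out from about 0.1 to 0.2 rad; 0.4 to 0.5 empties it surely. About 5 to 9 N at the paddle tips it. Keep it below 3 rad/s either way.
- pan_hinge (a point): Middle of the pan's hinge line, 110 mm above the desk; the line runs along the sorter's x axis. The pan reaches from here 176 mm along the sorter's +y, 89 mm wide, wall tops 30 mm above this point.
- pan_paddle (a point): Centre of the top face of the red press paddle (46 mm along sorter x, 42 along y, 6 thick), part of the pan. Pan level: at (-79, -90, +10) mm from pan_hinge in sorter axes, 120 mm above the desk, beside the ramp. It turns with the pan about the hinge: pressing it down tips the pan up; at 0.5 rad it is about 44 mm lower. Nothing is below it.
- pan_ledge (a point): Centre of the top face of the yellow ledge (60 mm along sorter x, 35 mm along y) at the rear end of the pan, at (0, 189.5, +30) mm from pan_hinge in sorter axes when level; it turns with the pan, rising as it tips. Pressing it down swings the pan back level, with 1 to 4 N.
- ball_small: Red ball, 34 mm diameter, 35 g; origin at its centre. The three balls start in one row in the pan, in any order.
- ball_medium: Green ball, 45 mm diameter, 80 g; origin at its centre.
- ball_large: Dark grey ball, 57 mm diameter, 165 g; origin at its centre.
- cup_small (a point): Centre of the floor of the tray's cup for the small ball (54 mm along sorter y, 64 mm along x, walls 46 mm high), 5 mm above the desk; the cup nearest the hinge. Moves with the tray.
- cup_medium (a point): Centre of the floor of the cup for the medium ball (66 mm along sorter y), the middle cup, 5 mm above the desk.
- cup_large (a point): Centre of the floor of the cup for the large ball (89 mm along sorter y), the cup nearest the orange plate, 5 mm above the desk.
- trackball_mouse: Bystander: black trackball mouse with empty ball socket, 85 x 65 x 34 mm, origin under its centre.
- plant_pot: Bystander: small grey pot with a green plant, 100 mm diameter, about 130 mm high, origin under its centre.
- phone: Bystander: black cordless phone standing in its charger, 90 x 70 x 152 mm, origin under its centre.
There are look-alikes about, which are no part of the job. What is meant by the ball_medium is not pink or white, and is the smaller of those in its own colour.

How it is judged:
On the way, in this order (a step that is already met when the one before it is completed fails the run):
1. the cup tray is pushed home (within 5 mm) with the pan still down (value of joint cup_tray below 0.005 m and value of joint tip_pan below 0.06 rad), for 0.2 s.
2. the pan is tipped towards the ramp (over 0.1 rad) (value of joint tip_pan above 0.1 rad), for 0.1 s.
3. each ball lies in the cup of its own size, the tray home (horizontal distance between ball_small and cup_small below 0.026 m and height (world z) of ball_small below 0.034 m and horizontal distance between ball_medium and cup_medium below 0.026 m and height (world z) of ball_medium below 0.04 m and horizontal distance between ball_large and cup_large below 0.026 m and height (world z) of ball_large below 0.047 m and value of joint cup_tray below 0.005 m), for 0.2 s.
At the end, for the whole second after the job is handed in: Each ball rests on the floor of the cup of its own size (centre within 26 mm of the cup's centre seen from above and no more than about 10 mm above its resting height, slower than 30 mm/s), the tray is within 5 mm of home, and the pan is down within 0.06 rad of level (all of step 3 and linear speed of each of ball_small, ball_medium, ball_large below 0.03 m/s and value of joint tip_pan below 0.06 rad); the robot touches nothing.
It fails at once if the pan is flung up or slammed down (faster than 3 rad/s) (velocity of joint tip_pan above 3 rad/s or velocity of joint tip_pan below -3 rad/s).
It fails at once if a bystander is moved by more than 20 mm or tipped (distance of any of trackball_mouse, plant_pot, phone from where it was at the start of the episode above 0.02 m or angle between any of trackball_mouse, plant_pot, phone's own z axis and vertical above 0.3 rad).
It also fails if it takes over 61 s, if anything falls off the work surface, if the arm or the gripper's body presses on something with over 40 N, if the wrist force passes 120 N, or if a joint passes its speed limit or range.

## Working session

There is one attempt and no reset: what is moved stays moved. The work goes in short steps, Python scripts to look and compute and a tool call to move; the robot and the scene stay as the last step left them, time stands still between calls to the robot, and variables do not carry over. Pictures are saved under pics/ and viewed, at most 10 in all, crops included, and the job is handed in when it is done.

Besides the shell and the picture viewer there is one more tool, called after ">>>" by a JSON object that holds its "name" and its "arguments". move_arm: Moves the arm, as the interface text tells. Its arguments: {"type":"object","properties":{"rows":{"type":"array","items":{"type":"array","items":{"type":"number"}}},"newtons":{"type":"number"}},"required":["rows"]}

```bash
mkdir -p pics; ls
cat > h.py <<'E'
import numpy as np, cv2
from cell import monitor, vision, workorder
def snap(n,f):
    im=vision.read_camera(n); cv2.imwrite('pics/'+f,im[:,:,::-1]); return im
def ray(n,u,v):
    c=vision.get_calibration(n);K=np.array(c['K']);k1=c['k1'];T=np.array(c['T'])
    d=np.array([(u-K[0,2])/K[0,0],(v-K[1,2])/K[1,1]]);s=d.copy()
    for _ in range(20): s=d/(1+k1*(s@s))
    r=T[:3,:3]@np.array([s[0],-s[1],-1]);return T[:3,3],r/np.linalg.norm(r)
def onz(n,u,v,z):
    o,r=ray(n,u,v);return o+r*(z-o[2])/r[2]
def proj(n,p):
    c=vision.get_calibration(n);K=np.array(c['K']);T=np.array(c['T'])
    q=T[:3,:3].T@(np.array(p)-T[:3,3]);s=np.array([q[0],-q[1]])/-q[2];s=s*(1+c['k1']*(s@s))
    return K[0,0]*s[0]+K[0,2],K[1,1]*s[1]+K[1,2]
E
python3 - <<'E'
from h import *
for n in('top','side'):
    snap(n,n+'0.png'); print(np.round(vision.get_calibration(n)['T'],3).tolist())
print(monitor.observe())
E
```

```text
pics
[[0.113, 0.971, -0.21, 0.288], [-0.994, 0.11, -0.027, 0.093], [-0.003, 0.212, 0.977, 1.188], [0.0, 0.0, 0.0, 1.0]]
[[0.92, 0.246, -0.305, 0.196], [-0.392, 0.547, -0.74, -0.708], [-0.015, 0.8, 0.6, 0.77], [0.0, 0.0, 0.0, 1.0]]
{'time': 0.1, 'qpos': array([ 1.05099559e+00,  3.42656566e-01,  1.52485622e+00, -1.39739897e-05,
        1.27538012e+00, -1.45993593e-01]), 'qvel': array([-0.00175843, -0.00055472, -0.00231044, -0.00060631,  0.00106946,
       -0.00073189]), 'joint_efforts': array([ 1.06602889e-03, -4.32001162e+01, -2.44694710e+01,  7.18010450e-02,
        5.25571348e-02, -6.82451787e-05]), 'tool_pos': array([0.19150743, 0.48843289, 0.19673543]), 'tool_rot': array([-3.14030429e+00, -1.75934214e-04,  2.76778947e+00]), 'contact_force': array([ 0.05060862,  0.93075398, -0.67640306]), 'torque': array([ 0.00705648, -0.00238995,  0.00292553]), 'grip_force': 0.0, 'opening': 0.09153947989801568}
```

View pics/top0.png

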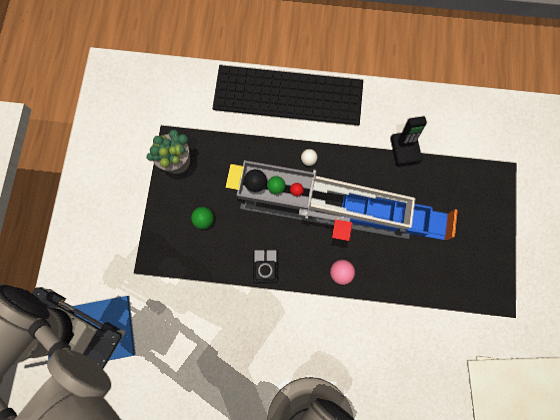

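View pics/side0.png

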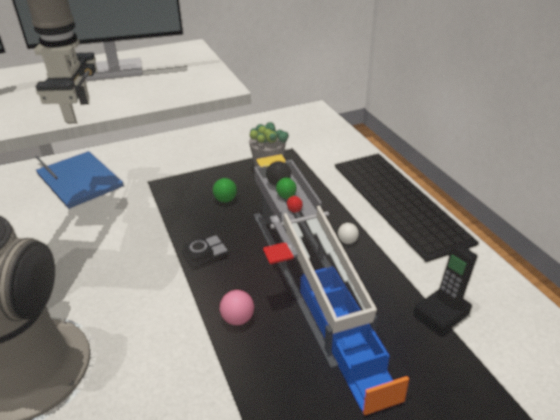

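The top view shows the pan with dark ball (256,180), green (276,185) and red (297,189), the yellow ledge (234,177), the red paddle (342,230), and the orange plate (453,223). Things that could be mistaken:
- Green: big green ball on the mat (202,218). The medium ball is the smaller green one, in the pan.
- Other balls: pink (342,272) and white (309,157).
- Red: the paddle versus the red ball (297,189).

Run:
```python
from h import *
def blobs(n,f):
    im=cv2.imread('pics/'+f);hsv=cv2.cvtColor(im,cv2.COLOR_BGR2HSV);out={}
    for nm,lo,hi in(('yellow',(22,150,120),(35,255,255)),('orange',(6,150,120),(17,255,255)),('red',(0,200,120),(4,255,255)),('green',(50,120,40),(75,255,255))):
        m=cv2.inRange(hsv,lo,hi);
        if nm=='red': m|=cv2.inRange(hsv,(175,200,120),(180,255,255))
        k,l,s,c=cv2.connectedComponentsWithStats(m)
        for i in range(1,k):
            if s[i,4]>40: 
                ct=cv2.findContours((l==i).astype(np.uint8),0,1)[0][0]
                print(n,nm,s[i].tolist(),c[i].round(1),cv2.minAreaRect(ct))
blobs('top','top0.png');blobs('side','side0.png')
im=cv2.imread('pics/top0.png')[130:270,210:470];cv2.imwrite('pics/crop0.png',cv2.resize(im,(780,420),interpolation=2))
```

```text
top yellow [226, 164, 17, 26, 296] [233.7 176.2] ((233.6764678955078, 176.2058868408203), (12.256571769714355, 24.40467643737793), 12.528807640075684)
top orange [0, 0, 560, 173, 39267] [252.3  48.9] ((279.5, 86.0), (172.0, 559.0), 90.0)
top orange [452, 209, 6, 29, 94] [454.3 222.7] ((454.2475280761719, 223.02476501464844), (3.2836227416992188, 28.259056091308594), 5.710592269897461)
top red [290, 183, 13, 13, 128] [296.3 189.1] ((296.0, 189.0), (12.0, 12.0), 90.0)
top green [267, 177, 18, 17, 242] [275.7 184.9] ((275.5, 185.0), (16.0, 17.0), 90.0)
top green [191, 207, 23, 22, 399] [201.9 217.4] ((202.0, 217.5), (21.0, 22.0), 90.0)
side yellow [258, 156, 26, 9, 127] [270.3 159.8] ((270.49420166015625, 159.96241760253906), (5.854201793670654, 25.317522048950195), 81.25383758544922)
side orange [364, 376, 45, 38, 953] [386.  394.7] ((385.7504577636719, 394.282470703125), (23.36603355407715, 53.384605407714844), 70.82099914550781)
side green [213, 178, 23, 23, 384] [224.1 189.3] ((223.85137939453125, 189.3918914794922), (21.536266326904297, 22.193862915039062), 9.462322235107422)
side green [277, 178, 18, 19, 258] [285.4 186.7] ((285.75, 186.75001525878906), (17.677669525146484, 16.970561981201172), 45.0)
```

View pics/crop0.png

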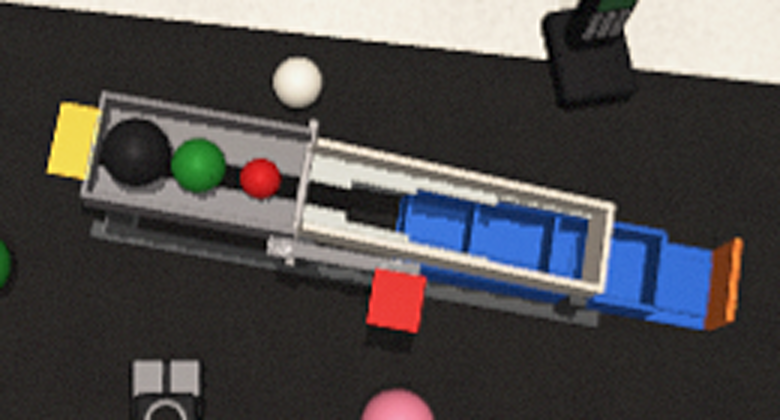

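The crop confirms the choice: red, green and dark balls in a row in the pan, the paddle at full-frame (342,230), and the tray out to the right.

Run:
```python
from h import *
im=cv2.imread('pics/top0.png');hsv=cv2.cvtColor(im,cv2.COLOR_BGR2HSV)
m=((hsv[...,0]<6)|(hsv[...,0]>172))&(hsv[...,1]>150)&(hsv[...,2]>100);m[:,:320]=0;m[:,370:]=0;m[250:]=0
v,u=np.nonzero(m);print(len(u),u.mean(),v.mean())
P=onz('top',u.mean(),v.mean(),.12);L=onz('top',233.7,176.2,.14)
d=(L-P)[:2];a=np.arctan2(d[1],d[0])-np.arctan2(279.5,79);print('P',P,'L',L,'len',np.hypot(*d),np.hypot(.2795,.079),'yaw',a)
R=np.array([[np.cos(a),-np.sin(a)],[np.sin(a),np.cos(a)]])
H1=P[:2]-R@[-.079,-.09];H2=L[:2]-R@[0,.1895];print('hinge',H1,H2)
H=(H1+H2)/2;O=H-R@[0,.06];print('O',O)
# plate top edge at z=.062
for n,(p,q) in (('top',(454.3,222.7)),):
    X=onz(n,p,q,.062);print('plate',X,R.T@(X[:2]-O))
X=onz('side',385.8,394.5,.032);print('plate side',X,R.T@(X[:2]-O))
for nm,u,v,z in(('ballr',296.3,189.1,.13),('ballg',275.7,184.9,.135)):
    X=onz('top',u,v,z);print(nm,X,R.T@(X[:2]-O))
home=O+R@[0,-.26];print('homeplate',home,'dir',R@[0,1],'paddle',O+R@[-.079,-.03],'ledge',O+R@[0,.2495])
for nm,p in(('paddle',(*(O+R@[-.079,-.03]),.12)),('ledge',(*(O+R@[0,.2495]),.14)),('rampend',(*(O+R@[0,-.195]),.095))): print(nm,proj('side',p),proj('top',p))
for nm,u,v,z in(('phone',408,145,.0),('plant',170,155,.1),('white',309,157,.025),('pink',342,272,.03),('mouse',265,268,.03)):
    X=onz('top',u,v,z);print(nm,X.round(3),(R.T@(X[:2]-O)).round(3))
```

```text
329 341.62613981762917 229.84802431610942
P [ 0.46735536 -0.02495046  0.12      ] L [0.56610003 0.25029507 0.14      ] len 0.29242198041086004 0.29045008176965625 yaw -0.0689875314726367
hinge [0.55237139 0.05938976] [0.55303726 0.06124584]
O [5.48568359e-01 4.60521777e-04]
plate [ 0.52808959 -0.31564179  0.062     ] [ 0.00135977 -0.31676206]
plate side [ 0.5281718  -0.31527874  0.032     ] [ 0.00141676 -0.3163942 ]
ballr [0.55357121 0.09499722 0.13      ] [-0.00152573  0.09465668]
ballg [0.55715575 0.14610345 0.135     ] [-0.00147262  0.14588844]
homeplate [ 0.53064582 -0.25892102] dir [0.06893282 0.9976213 ] paddle [ 0.46768829 -0.02402242] ledge [0.5657671  0.24936704]
paddle (np.float64(278.01910330697297), np.float64(250.58073372254333)) (np.float64(341.25573813845847), np.float64(229.66989782947388))
ledge (np.float64(271.2636510296782), np.float64(159.26004737620423)) (np.float64(234.05806935368298), np.float64(176.37205463653223))
rampend (np.float64(354.28465630246535), np.float64(312.31108722317765)) (np.float64(410.2915627679214), np.float64(212.2688988295429))
phone [ 0.748 -0.202  0.   ] [ 0.213 -0.189]
plant [0.614 0.426 0.1  ] [0.036 0.429]
white [0.674 0.07  0.025] [0.12  0.078]
pink [ 0.373 -0.045  0.03 ] [-0.172 -0.058]
mouse [0.361 0.153 0.03 ] [-0.198  0.139]
```

>>> {"name": "move_arm", "arguments": {"rows": [[35,-15,8,-0.1,1],[35,-15,8,-0.1,1],[35,-20,8,-0.1,1],[35,-20,8,-0.1,1],[35,-30,8,-0.1,1],[30,-35,0,-0.1,1],[20,-40,0,-0.1,1],[20,-40,0,-0.1,1],[20,-40,0,-0.1,1],[15,-40,0,-0.1,1],[10,-40,0,-0.1,1],[10,-40,0,-0.1,1]]}}

```text
time: 1.3
tool_pos: [0.4917, 0.112, 0.2369]
tool_rot: [-3.141, 0.0, 1.564]
contact_force: [0.8, -0.7, 0.3]
opening: 0.0016
grip_force: 0.0
```

>>> {"name": "move_arm", "arguments": {"rows": [[5,-40,0,-0.06,1],[5,-40,0,0,1],[5,-40,0,0,1],[5,-40,0,0,1],[5,-40,0,0,1],[0,-40,0,0,1],[0,-40,0,0,1],[0,-40,0,0,1],[0,-40,0,0,1],[0,-40,0,0,1],[0,-40,0,0,1],[0,0,0,0,1]]}}

```text
time: 2.5
tool_pos: [0.5155, -0.3308, 0.2358]
tool_rot: [-3.14, 0.001, 1.503]
contact_force: [0.4, 0.9, 0.1]
opening: 0.0005
grip_force: 0.0
```

>>> {"name": "move_arm", "arguments": {"rows": [[4,-22,0,0,1],[3,-21,0,0,1],[0,0,-40,0,1],[0,0,-40,0,1],[0,0,-40,0,1],[0,0,-40,0,1],[0,0,-30,0,1],[0,0,-16,0,1],[0,0,0,0,1],[0,0,0,0,1]]}}

```text
time: 3.5
tool_pos: [0.524, -0.3688, 0.0317]
tool_rot: [3.142, -0.0, 1.508]
contact_force: [-0.2, -0.3, 0.6]
opening: 0.0005
grip_force: 0.0
```

>>> {"name": "move_arm", "arguments": {"rows": [[1,15,0,0,1],[1,15,0,0,1],[1,10,0,0,1],[1,10,0,0,1],[1,10,0,0,1],[0,10,0,0,1],[1,10,0,0,1],[0,10,0,0,1],[0,0,0,0,1]]}}

```text
time: 4.4
tool_pos: [0.531, -0.2779, 0.0325]
tool_rot: [3.139, 0.0, 1.509]
contact_force: [1.7, 1.3, 6.0]
opening: 0.0007
grip_force: 2.6
```

>>> {"name": "move_arm", "arguments": {"rows": [[0,4,0,0,1],[0,4,0,0,1],[0,2,0,0,1],[0,0,0,0,1],[0,0,0,0,1]]}}

```text
time: 4.9
tool_pos: [0.5314, -0.2692, 0.0325]
tool_rot: [3.138, 0.001, 1.508]
contact_force: [4.6, 0.2, 5.8]
opening: 0.0005
grip_force: 2.9
```

>>> {"name": "move_arm", "arguments": {"rows": [[0,3,0,0,1],[0,0,0,0,1]]}}

```text
time: 5.1
tool_pos: [0.5313, -0.2665, 0.0326]
tool_rot: [3.138, 0.002, 1.508]
contact_force: [2.1, -1.1, 6.0]
opening: 0.0004
grip_force: 2.9
```

Run:
```python
from h import *
a=snap('side','s1.png');s=monitor.observe();print(s['tool_pos'],s['contact_force'],s['joint_efforts'].round(1))
cv2.imwrite('pics/s1c.png',cv2.resize(a[200:420,230:500,::-1],(756,616-20)))
```

```text
[ 0.53131554 -0.26652273  0.03253938] [ 2.5542192  -1.81792943  6.68342121] [  0.3 -49.2 -16.7  -0.    1.   -0. ]
```

View pics/s1c.png

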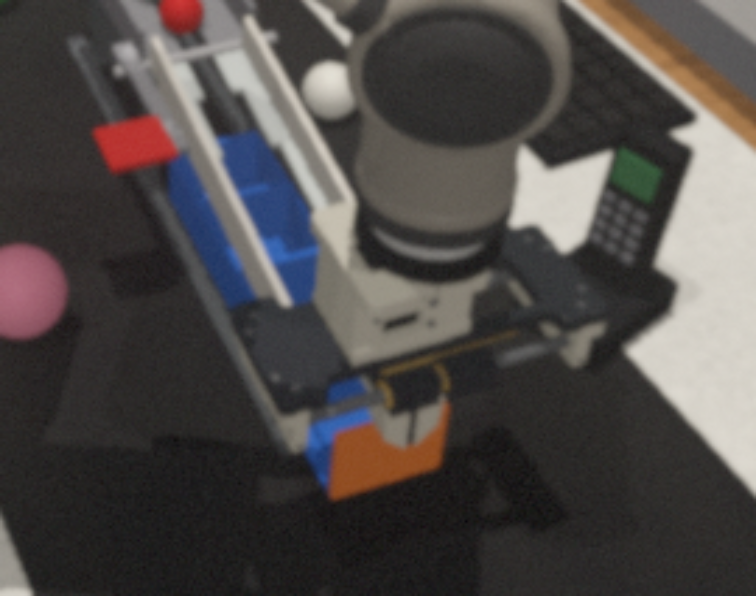

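The tray (orange plate at crop 390,450) is nearly home. I'll push on in small steps until the stop shows in the force.

>>> {"name": "move_arm", "arguments": {"rows": [[0,3,0,0,1],[0,0,0,0,1],[0,0,0,0,1]]}}

```text
time: 5.45
tool_pos: [0.5311, -0.264, 0.0327]
tool_rot: [3.138, 0.002, 1.508]
contact_force: [0.6, -4.0, 6.9]
opening: 0.0004
grip_force: 3.5
```

Run:
```python
from h import *
s=monitor.observe();print(s['tool_pos'],s['contact_force'],s['torque'])
```

```text
[ 0.53105873 -0.26399579  0.03269506] [ 0.57771794 -3.98823021  6.89763808] [-0.63128455 -0.16119145 -0.02606795]
```

>>> {"name": "move_arm", "arguments": {"rows": [[0,3,0,0,1],[0,0,0,0,1],[0,0,0,0,1]]}}

```text
time: 5.75
tool_pos: [0.5309, -0.2611, 0.0327]
tool_rot: [3.138, 0.002, 1.508]
contact_force: [1.1, -3.2, 6.3]
opening: 0.0002
grip_force: 3.6
```

>>> {"name": "move_arm", "arguments": {"rows": [[0,3,0,0,1],[0,0,0,0,1],[0,0,0,0,1]]}}

```text
time: 6.05
tool_pos: [0.5309, -0.2581, 0.0327]
tool_rot: [3.138, 0.002, 1.508]
contact_force: [0.4, -2.8, 7.7]
opening: 0.0005
grip_force: 3.6
```

>>> {"name": "move_arm", "arguments": {"rows": [[0,3,0,0,1],[0,0,0,0,1],[0,0,0,0,1]]}}

```text
time: 6.35
tool_pos: [0.5309, -0.2551, 0.0327]
tool_rot: [3.138, 0.002, 1.508]
contact_force: [0.9, -3.3, 6.8]
opening: 0.0001
grip_force: 3.7
```

Run:
```python
from h import *
s=monitor.observe();print(s['tool_pos'],s['contact_force'],s['torque'])
a=snap('side','s2.png')
im=a[:,:,::-1];hsv=cv2.cvtColor(np.ascontiguousarray(im),cv2.COLOR_BGR2HSV)
m=cv2.inRange(hsv,(6,150,100),(17,255,255));m[:330]=0;v,u=np.nonzero(m)
print(len(u),u.min(),u.max(),v.min(),v.max())
i=v.argmax();j=u.argmin();k=u.argmax()
a_=-.069;R=np.array([[np.cos(a_),-np.sin(a_)],[np.sin(a_),np.cos(a_)]]);O=np.array([.5486,.0005])
for nm,q,z in(('bottom',i,.002),('left-low',j,.03),('right',k,.05)):
    X=onz('side',u[q],v[q],z);print(nm,u[q],v[q],X.round(4),R.T@(X[:2]-O))
cv2.imwrite('pics/s2c.png',cv2.resize(im[300:420,280:440],(800,600)))
```

```text
[ 0.53085643 -0.25507703  0.03268768] [ 0.87760278 -3.30803163  6.80836955] [-0.66843115 -0.04802257 -0.03997844]
843 348 390 348 383
bottom 348 383 [ 0.4955 -0.2556  0.002 ] [-0.0353305  -0.25913717]
left-low 348 379 [ 0.4882 -0.2655  0.03  ] [-0.04192974 -0.26952273]
right 390 350 [ 0.5713 -0.256   0.05  ] [ 0.04036597 -0.25433353]
```

View pics/s2c.png

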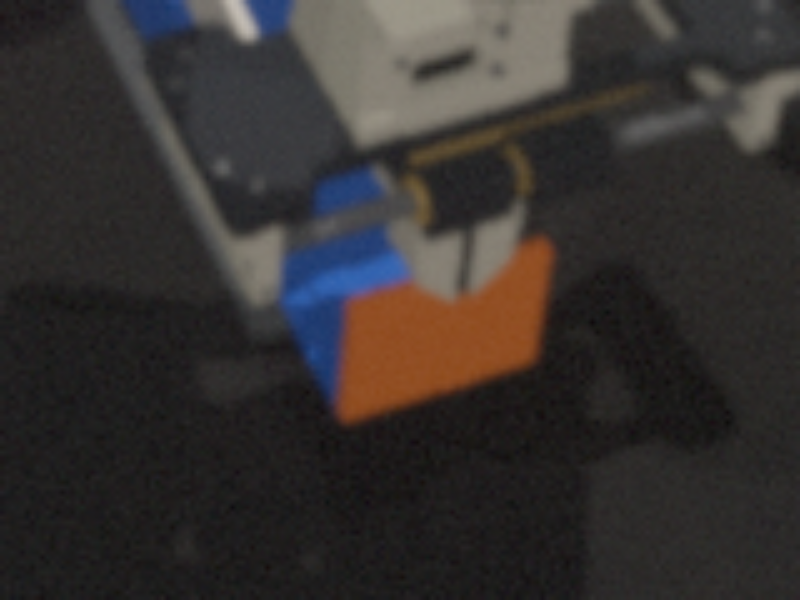

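Run:
```python
from h import *
for z in(.0327,.05,.062): print(z,proj('side',(.5309,-.2551,z)),proj('side',(.5309,-.2646,z)))
print('tip px',280+465/5,300+300/5)
a=-.069;R=np.array([[np.cos(a),-np.sin(a)],[np.sin(a),np.cos(a)]]);O=np.array([.5486,.0005])
for x in(-.036,.036):
  for z in(.002,.062):
    for y in (-.26,-.255):print(x,z,y,((np.array(proj('side',(*(O+R@[x,y]),z)))-[280,300])*5).round())
```

```text
0.0327 (np.float64(367.72570017326666), np.float64(364.2178905292105)) (np.float64(370.6840036184471), np.float64(368.654388311003))
0.05 (np.float64(368.5727229957518), np.float64(357.6344192216392)) (np.float64(371.5727888066602), np.float64(362.0681343509285))
0.062 (np.float64(369.1724567873347), np.float64(352.97669547968087)) (np.float64(372.20218651594786), np.float64(357.4077283776222))
tip px 373.0 360.0
-0.036 0.002 -0.26 [339. 418.]
-0.036 0.002 -0.255 [333. 406.]
-0.036 0.062 -0.26 [350. 305.]
-0.036 0.062 -0.255 [344. 293.]
0.036 0.002 -0.26 [532. 356.]
0.036 0.002 -0.255 [525. 345.]
0.036 0.062 -0.26 [550. 244.]
0.036 0.062 -0.255 [543. 232.]
```

The plate reads as home (bottom-left corner (340,420) in the crop matches y=-0.26), but the fingertip appears higher than its reported pose. I'll back off and check both.

>>> {"name": "move_arm", "arguments": {"rows": [[0,-10,0,0,1],[0,-20,0,0,1],[-2,-30,0,0,1],[-2,-30,0,0,1],[0,0,0,0,1],[0,0,0,0,1]]}}

```text
time: 7.0
tool_pos: [0.5252, -0.3455, 0.0326]
tool_rot: [3.141, 0.001, 1.506]
contact_force: [-4.3, -2.2, 10.3]
opening: 0.0003
grip_force: 5.2
```

Run:
```python
from h import *
s=monitor.observe();t=s['tool_pos'];print(t,s['contact_force'],s['tool_rot'])
a=snap('side','s3.png');im=a[:,:,::-1]
p=proj('side',t);print(p)
im=np.ascontiguousarray(im);cv2.circle(im,(int(p[0]),int(p[1])),2,(255,0,255),1)
cv2.imwrite('pics/s3c.png',cv2.resize(im[300:420,280:440],(800,600)))
```

```text
[ 0.52520863 -0.34551001  0.03258373] [-4.28978477 -2.19771918 10.33657467] [3.14131586e+00 1.48402057e-03 1.50649315e+00]
(np.float64(394.8401295761403), np.float64(411.0507925302318))
```

View pics/s3c.png

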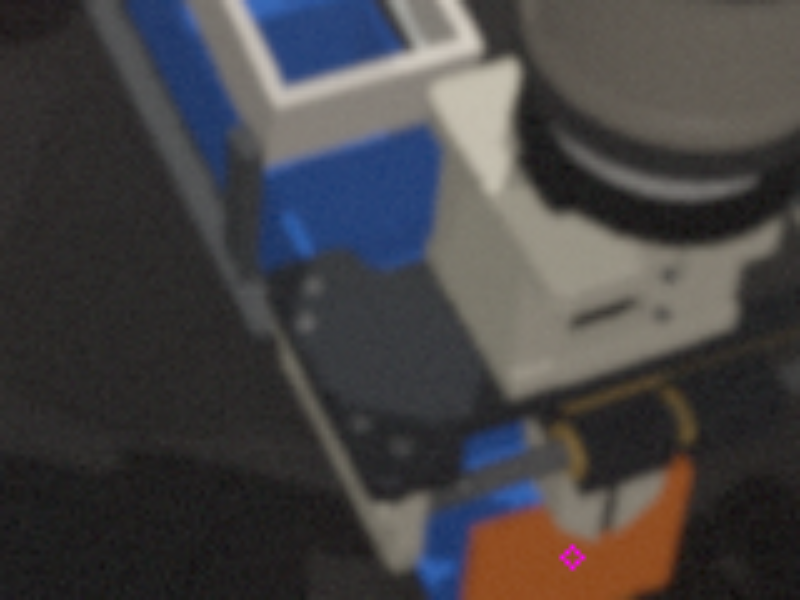

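Run:
```python
from h import *
print(proj('side',(.1915,.4884,.1967)))
a=cv2.imread('pics/side0.png');i1=cv2.resize(a[40:140,20:120],(400,400))
w=snap('wrist','w1.png')[:,:,::-1]
c=vision.get_calibration('wrist');print(np.round(c['mount'],3).tolist(),c['K'])
cv2.imwrite('pics/m1.png',np.hstack([i1,cv2.resize(w,(400,400))]))
```

```text
(np.float64(82.12634949340512), np.float64(123.93079987676518))
[[0.0, 0.953, 0.303, 0.083], [1.0, -0.0, 0.0, 0.0], [0.0, 0.303, -0.953, -0.187], [0.0, 0.0, 0.0, 1.0]] [[297.1207709    0.         281.10830243]
 [  0.         297.1207709  208.64789468]
 [  0.           0.           1.        ]]
```

View pics/m1.png

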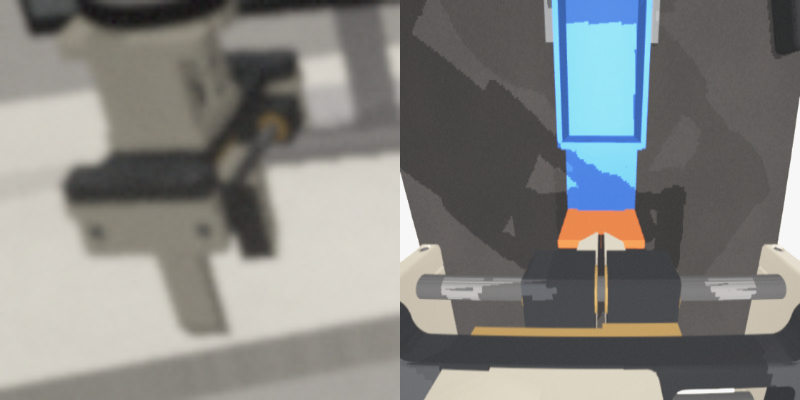

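>>> {"name": "move_arm", "arguments": {"rows": [[0,0,5,0,1],[0,0,10,0,1],[0,0,20,0,1],[0,0,25,0,1],[0,-25,10,0,1],[0,-25,0,0,1],[0,0,0,0,1],[0,0,0,0,1]]}}

```text
time: 7.9
tool_pos: [0.5254, -0.3936, 0.101]
tool_rot: [-3.141, -0.001, 1.507]
contact_force: [-0.1, 0.5, -0.6]
opening: 0.0009
grip_force: 0.0
```

Run:
```python
from h import *
s=monitor.observe();t=s['tool_pos'];print(t,s['contact_force'],s['tool_rot'],s['time'])
a=snap('side','s4.png');b=snap('top','t4.png')
p=np.array(proj('side',t));print(p,proj('top',t))
im=np.ascontiguousarray(a[:,:,::-1])
cv2.circle(im,(int(p[0]),int(p[1])),2,(255,0,255),1)
cv2.imwrite('pics/m4.png',np.hstack([cv2.resize(im[260:420,310:510],(400,320)),cv2.resize(np.ascontiguousarray(b[170:330,370:570,::-1]),(400,320))]))
```

```text
[ 0.52544612 -0.39359274  0.10100438] [-0.14510343  0.49817797 -0.59556764] [-3.14098023e+00 -1.32351554e-03  1.50713382e+00] 7.9
[419.64260451 411.76168847] (np.float64(492.053773541356), np.float64(224.61712814644278))
```

View pics/m4.png

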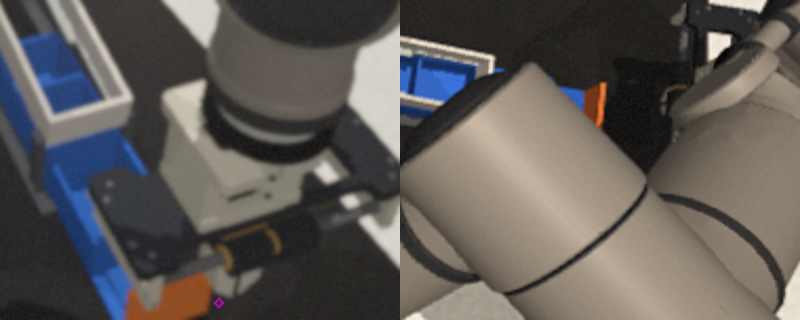

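Side views put the visible fingertip about 25 mm above the reported TCP. Touching the free desk here will tell me the true tip height.

>>> {"name": "move_arm", "arguments": {"rows": [[0,0,-25,0,1],[0,0,-25,0,1],[0,0,-15,0,1],[0,0,-5,0,1],[0,0,-5,0,1],[0,0,-5,0,1],[0,0,-3,0,1],[0,0,0,0,1],[0,0,0,0,1]]}}

```text
time: 8.9
tool_pos: [0.5259, -0.3944, 0.0188]
tool_rot: [3.141, 0.0, 1.508]
contact_force: [-0.3, 0.1, 0.0]
opening: 0.0003
grip_force: 0.0
```

Run:
```python
from h import *
s=monitor.observe();t=s['tool_pos'];print(t,s['contact_force'],proj('side',t))
im=snap('side','s5.png')[:,:,::-1]
w=snap('wrist','w5.png')[:,:,::-1]
cv2.imwrite('pics/m5.png',np.hstack([cv2.resize(im[260:420,340:500],(400,400)),cv2.resize(w[150:360,180:390],(400,400))]))
```

```text
[ 0.52587315 -0.3944447   0.01877773] [-0.31795617  0.12883217  0.00551777] (np.float64(412.55108444299674), np.float64(444.0929155976755))
```

View pics/m5.png

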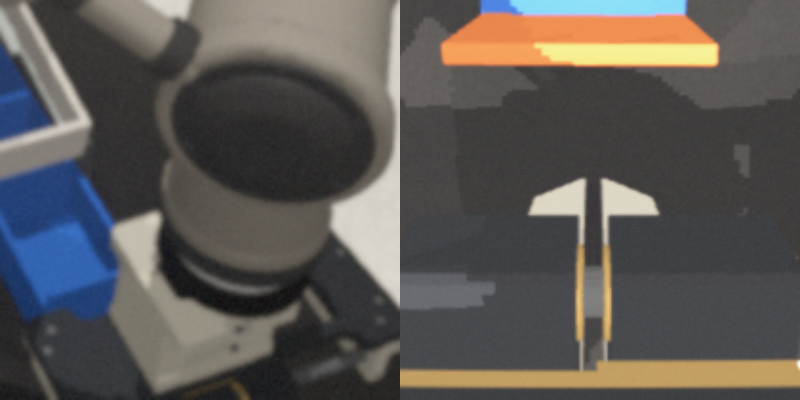

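The wrist view shows the orange plate's top outer edge at crop v=65, world y≈-0.345, height 61 mm. The TCP height is therefore correct. I'll push again, lower and slower, and stop at the expected home pose.

>>> {"name": "move_arm", "arguments": {"rows": [[1,15,0,0,1],[1,10,0,0,1],[1,10,0,0,1],[1,6,0,0,1],[0,6,0,0,1],[1,6,0,0,1],[0,6,0,0,1],[0,6,0,0,1],[1,6,0,0,1],[0,6,0,0,1],[0,6,0,0,1],[1,6,0,0,1]]}}

```text
time: 10.2
tool_pos: [0.5325, -0.3047, 0.0184]
tool_rot: [-3.141, -0.0, 1.508]
contact_force: [-1.4, -2.3, 1.3]
opening: 0.0005
grip_force: 1.1
```

```bash
cat >> h.py <<'E'
from scipy.spatial.transform import Rotation
def wpx(s,u,v,z):
    c=vision.get_calibration('wrist');K=np.array(c['K']);k1=c.get('k1',0)
    T=np.eye(4);T[:3,:3]=Rotation.from_euler('xyz',s['tool_rot']).as_matrix();T[:3,3]=s['tool_pos'];T=T@np.array(c['mount'])
    d=np.array([(u-K[0,2])/K[0,0],(v-K[1,2])/K[1,1]]);q=d.copy()
    for _ in range(20): q=d/(1+k1*(q@q))
    r=T[:3,:3]@[q[0],-q[1],-1];return T[:3,3]+r*(z-T[2,3])/r[2]
def plate(fn):
    s=monitor.observe();w=snap('wrist',fn)
    hsv=cv2.cvtColor(w,cv2.COLOR_RGB2HSV);m=cv2.inRange(hsv,(5,120,120),(25,255,255));m[280:]=0
    k,l,st,c=cv2.connectedComponentsWithStats(m);i=1+st[1:,4].argmax();x,y,ww,hh,_=st[i]
    e=wpx(s,x+ww/2,y+hh,.062)
    print('tcp',s['tool_pos'].round(4),'F',s['contact_force'].round(1),'bbox',st[i],'outer top edge',e.round(4),'gap',(s['tool_pos'][1]-e[1]).round(4))
E
python3 -c "
from h import *
plate('w6.png')"
```

```text
tcp [ 0.5325 -0.3047  0.0184] F [-1.4 -2.3  1.3] bbox [ 205  212  137   43 5068] outer top edge [ 0.5292 -0.2935  0.062 ] gap -0.0112
```

>>> {"name": "move_arm", "arguments": {"rows": [[0,6,0,0,1],[0,6,0,0,1],[1,6,0,0,1],[0,6,0,0,1],[0,4,0,0,1],[0,0,0,0,1]]}}

```text
time: 10.85
tool_pos: [0.5336, -0.2762, 0.0183]
tool_rot: [-3.141, -0.001, 1.508]
contact_force: [-0.8, 0.2, 0.5]
opening: 0.0002
grip_force: 0.0
```

```bash
python3 -c "
from h import *
plate('w7.png')"
```

```text
tcp [ 0.5336 -0.2762  0.0183] F [-0.8  0.2  0.5] bbox [ 207  211  136   44 5038] outer top edge [ 0.5311 -0.265   0.062 ] gap -0.0112
```

>>> {"name": "move_arm", "arguments": {"rows": [[0,3,0,0,1],[0,2,0,0,1],[0,0,0,0,1]]}}

```text
time: 11.2
tool_pos: [0.5336, -0.272, 0.0183]
tool_rot: [-3.141, -0.0, 1.508]
contact_force: [1.2, -0.3, -0.4]
opening: 0.0004
grip_force: 0.3
```

```bash
python3 -c "
from h import *
plate('w8.png')"
```

```text
tcp [ 0.5336 -0.272   0.0183] F [ 1.2 -0.3 -0.4] bbox [ 208  212  135   43 4993] outer top edge [ 0.5314 -0.2608  0.062 ] gap -0.0112
```

>>> {"name": "move_arm", "arguments": {"rows": [[0,2,0,0,1],[0,1,0,0,1],[0,0,0,0,1]]}}

```text
time: 11.55
tool_pos: [0.5337, -0.2702, 0.0183]
tool_rot: [3.141, 0.002, 1.508]
contact_force: [-0.4, -6.5, -2.7]
opening: 0.0003
grip_force: 2.6
```

```bash
python3 -c "
from h import *
plate('w9.png')"
```

```text
tcp [ 0.5337 -0.2702  0.0183] F [-0.4 -6.5 -2.7] bbox [ 208  212  135   43 5010] outer top edge [ 0.5314 -0.259   0.062 ] gap -0.0112
```

The tray is home: the force rose to 6.5 N against the stop, with the outer face at y=-0.259. Now back off and go over the paddle.

>>> {"name": "move_arm", "arguments": {"rows": [[0,0,0,0,1],[-1,-10,0,0,1],[-1,-20,0,0,1],[0,0,30,0,1],[0,0,40,0,1],[0,0,40,0,1],[0,0,40,0,1],[0,0,30,0,1],[0,0,0,0,1]]}}

```text
time: 12.5
tool_pos: [0.5334, -0.3019, 0.2038]
tool_rot: [3.133, 0.005, 1.507]
contact_force: [0.2, -0.7, 0.8]
opening: 0.0003
grip_force: 0.0
```

```bash
python3 -c "
from h import *
plate('w10.png')"
```

```text
tcp [ 0.5334 -0.3019  0.2038] F [ 0.2 -0.7  0.8] bbox [243 143  66  10 592] outer top edge [ 0.5316 -0.2602  0.062 ] gap -0.0417
```

>>> {"name": "move_arm", "arguments": {"rows": [[-10,35,0,0,1],[-10,35,0,0,1],[-10,35,0,0,1],[-10,35,0,0,1],[-10,35,0,0,1],[-10,35,0,0,1],[-8,35,0,0,1],[0,30,0,0,1],[0,0,0,0,1],[0,0,0,0,1]]}}

```text
time: 13.55
tool_pos: [0.4633, -0.0243, 0.1974]
tool_rot: [-3.14, 0.0, 1.509]
contact_force: [-0.3, -0.0, -0.7]
opening: 0.0007
grip_force: 0.0
```

>>> {"name": "move_arm", "arguments": {"rows": [[0,0,-25,0,1],[0,0,-25,0,1],[0,0,-12,0,1],[0,0,-5,0,1],[0,0,-3,0,1],[0,0,-3,0,1],[0,0,-2,0,1],[0,0,-2,0,1],[0,0,0,0,1]]}}

```text
time: 14.45
tool_pos: [0.4637, -0.0242, 0.1214]
tool_rot: [3.141, 0.0, 1.508]
contact_force: [0.2, 0.1, 0.2]
opening: 0.0002
grip_force: 0.0
```

>>> {"name": "move_arm", "arguments": {"rows": [[0,0,-2,0,1],[0,0,-2,0,1],[0,0,-2,0,1],[0,0,0,0,1]]}}

```text
time: 14.85
tool_pos: [0.4635, -0.0241, 0.1151]
tool_rot: [-3.141, -0.0, 1.508]
contact_force: [-0.7, 0.0, -0.0]
opening: 0.0008
grip_force: 0.0
```

Run:
```python
from h import *
s=monitor.observe();w=snap('wrist','w11.png');hsv=cv2.cvtColor(w,cv2.COLOR_RGB2HSV)
m=(((hsv[...,0]<6)|(hsv[...,0]>172))&(hsv[...,1]>140)&(hsv[...,2]>100)).astype(np.uint8)
k,l,st,c=cv2.connectedComponentsWithStats(m)
for i in range(1,k):
    if st[i,4]>60:
        x,y,a,b,_=st[i];print(st[i],c[i])
        for q in((x,y),(x+a,y+b)):print(wpx(s,*q,.12).round(4))
```

```text
[ 406    0   66   66 3444] [438.27874564  31.04326365]
[0.5393 0.1135 0.12  ]
[0.5789 0.0787 0.12  ]
[ 254  212   69   51 2479] [289.46430012 230.60750303]
[ 0.4474 -0.0007  0.12  ]
[ 0.4913 -0.0403  0.12  ]
```

View pics/w11.png

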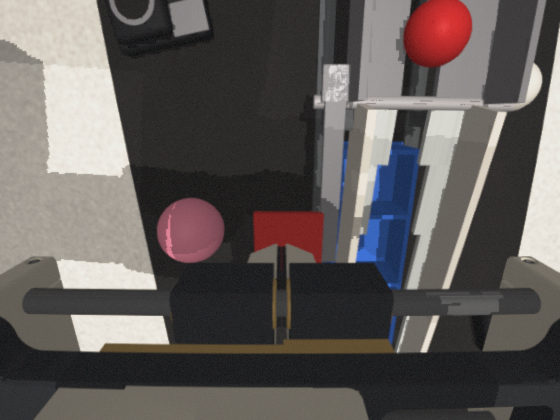

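The fingertip (282,250) is over the red paddle (254–323, 212–262), about at contact height. I'll press on slowly.

>>> {"name": "move_arm", "arguments": {"rows": [[0,0,-2,0,1],[0,0,-2,0,1],[0,0,0,0,1]]}}

```text
time: 15.2
tool_pos: [0.4635, -0.0242, 0.111]
tool_rot: [-3.141, -0.0, 1.508]
contact_force: [-0.1, -0.1, -0.6]
opening: 0.0006
grip_force: 0.0
```

>>> {"name": "move_arm", "arguments": {"rows": [[0,0,-2,0,1],[0,0,-2,0,1],[0,0,0,0,1]]}}

```text
time: 15.5
tool_pos: [0.4635, -0.0242, 0.107]
tool_rot: [-3.141, -0.0, 1.508]
contact_force: [-0.3, -1.0, 0.9]
opening: 0.0002
grip_force: 0.0
```

No contact yet, which fits the earlier hint that the real tip sits about 25 mm above the reported TCP. I'll keep descending slowly.

>>> {"name": "move_arm", "arguments": {"rows": [[0,0,-2,0,1],[0,0,-2,0,1],[0,0,0,0,1]]}}

```text
time: 15.8
tool_pos: [0.4635, -0.0242, 0.1031]
tool_rot: [-3.141, -0.0, 1.508]
contact_force: [-0.3, -0.3, 0.2]
opening: 0.0002
grip_force: 0.0
```

>>> {"name": "move_arm", "arguments": {"rows": [[0,0,-2,0,1],[0,0,-2,0,1],[0,0,0,0,1]]}}

```text
time: 16.1
tool_pos: [0.4635, -0.0242, 0.099]
tool_rot: [-3.141, -0.0, 1.508]
contact_force: [-0.3, -0.5, 0.4]
opening: 0.0005
grip_force: 0.0
```

>>> {"name": "move_arm", "arguments": {"rows": [[0,0,-2,0,1],[0,0,-2,0,1],[0,0,0,0,1]]}}

```text
time: 16.4
tool_pos: [0.4635, -0.0242, 0.0951]
tool_rot: [-3.141, -0.0, 1.508]
contact_force: [1.0, -0.2, -0.2]
opening: 0.0007
grip_force: 0.0
```

```bash
cat >> h.py <<'E'
def reds(fn,cam='wrist'):
    w=snap(cam,fn);hsv=cv2.cvtColor(w,cv2.COLOR_RGB2HSV)
    m=(((hsv[...,0]<6)|(hsv[...,0]>172))&(hsv[...,1]>140)&(hsv[...,2]>80)).astype(np.uint8)
    k,l,st,c=cv2.connectedComponentsWithStats(m)
    for i in range(1,k):
        if st[i,4]>25: print(cam,st[i],c[i].round(1))
E
python3 - <<'E'
from h import *
reds('w12.png');reds('s12.png','side');reds('t12.png','top')
c=cv2.imread('pics/w12.png')
for v in range(200,300,6): print(v,[''.join('%3d'%(x//10) for x in c[v,u]) for u in(262,272,282,292,302)])
E
```

```text
wrist [ 419    0   80   61 3961] [456.6  26.9]
wrist [ 250  222   78   41 2166] [291.1 236.2]
side [289 196  10   6  42] [293.1 198.2]
side [264 247  29  17 244] [278.1 256. ]
top [290 183  14  13 141] [296.3 189.1]
200 ['  2  2  2', '  2  2  3', '  3  3  3', '  2  2  3', '  3  3  3']
206 ['  3  3  3', '  3  3  2', '  3  3  3', '  2  2  2', '  3  3  3']
212 ['  2  2  2', '  3  3  3', '  3  3  3', '  3  3  3', '  2  3  3']
218 ['  2  3  3', '  3  3  3', '  2  2  2', '  3  3  3', '  3  3  2']
224 ['  3  3 12', '  3  3 11', '  3  3 11', '  3  3 11', '  3  3 11']
230 ['  3  3 12', '  3  3 12', '  3  3 12', '  3  3 12', '  3  4 12']
236 ['  3  3 12', '  3  3 12', '  3  3 12', '  3  3 12', '  3  3 12']
242 ['  3  3 12', '  3  3 12', '  3  3 12', '  3  3 12', '  3  3 12']
248 ['  5  6 12', ' 10 10 11', '  2  2  4', ' 10 11 11', '  3  4 12']
254 ['  9 10 11', ' 10 11 11', '  2  2  4', ' 10 11 11', ' 10 11 11']
260 [' 10 11 11', ' 10 10 11', '  2  2  4', ' 10 10 11', ' 10 10 11']
266 ['  3  3  3', '  3  3  3', '  2  2  4', '  3  3  3', '  3  3  3']
272 ['  3  3  3', '  3  3  3', '  2  2  4', '  3  3  3', '  3  3  3']
278 ['  3  3  3', '  3  3  4', '  3  2  4', '  3  3  3', '  3  3  3']
284 ['  3  3  3', '  3  4  5', '  3  3  4', '  3  3  3', '  3  3  2']
290 ['  3  3  3', '  4  5  6', '  4  4  4', '  3  3  2', '  3  3  2']
296 ['  3  3  3', '  4  6  7', '  5  5  5', '  4  3  3', '  3  3  3']
```

Geometry confirms it: the real tip is 25 mm above the reported TCP, so the tip is just touching the paddle now. I'll press slowly, checking force and balls.

>>> {"name": "move_arm", "arguments": {"rows": [[0,0,-2,0,1],[0,0,-2,0,1],[0,0,-2,0,1],[0,0,0,0,1]]}}

```text
time: 16.95
tool_pos: [0.4637, -0.0244, 0.0895]
tool_rot: [3.141, 0.0, 1.508]
contact_force: [-0.8, -0.9, 2.6]
opening: 0.0005
grip_force: 1.6
```

>>> {"name": "move_arm", "arguments": {"rows": [[0,0,-2,0,1],[0,0,-2,0,1],[0,0,-2,0,1],[0,0,0,0,1]]}}

```text
time: 17.35
tool_pos: [0.4638, -0.0247, 0.0838]
tool_rot: [3.141, 0.001, 1.508]
contact_force: [-2.2, -1.8, 6.6]
opening: 0.0004
grip_force: 3.1
```

Run:
```python
from h import *
reds('s13.png','side');reds('t13.png','top');print(monitor.observe()['contact_force'])
```

```text
side [289 200  13   7  48] [294.9 202.8]
side [264 251  29  17 227] [278.6 259.8]
top [292 183  13  13 142] [298. 189.]
[-1.64500329 -1.89126624  5.51742404]
```

>>> {"name": "move_arm", "arguments": {"rows": [[0,0,-2,0,1],[0,0,0,0,1],[0,0,-2,0,1],[0,0,0,0,1],[0,0,-2,0,1],[0,0,0,0,1],[0,0,-2,0,1],[0,0,0,0,1],[0,0,0,0,1],[0,0,0,0,1]]}}

```text
time: 18.45
tool_pos: [0.4638, -0.0246, 0.0755]
tool_rot: [3.141, 0.001, 1.508]
contact_force: [-2.2, -3.0, 4.5]
opening: 0.0003
grip_force: 2.6
```

```bash
cat >> h.py <<'E'
def balls(tag):
    t=snap('top',tag+'t.png');s=snap('side',tag+'s.png')
    for n,im in(('top',t),('side',s)):
        hsv=cv2.cvtColor(im,cv2.COLOR_RGB2HSV)
        R=(((hsv[...,0]<6)|(hsv[...,0]>172))&(hsv[...,1]>140)&(hsv[...,2]>50)).astype(np.uint8)
        G=cv2.inRange(hsv,(48,110,30),(75,255,255));Y=cv2.inRange(hsv,(22,140,100),(35,255,255))
        for nm,m in(('red',R),('green',G),('yellow',Y)):
            k,l,st,c=cv2.connectedComponentsWithStats(m)
            print(n,nm,[(c[i].round(0).tolist(),int(st[i,4])) for i in range(1,k) if 20<st[i,4]<2000])
E
python3 -c "
from h import *
balls('b1')"
```

```text
top red []
top green [([416.0, 129.0], 63), ([202.0, 217.0], 404)]
top yellow [([236.0, 173.0], 316)]
side red [([278.0, 264.0], 247)]
side green [([224.0, 189.0], 418), ([319.0, 253.0], 365)]
side yellow []
```

>>> {"name": "move_arm", "arguments": {"rows": [[0,0,0,0,1],[0,0,0,0,1],[0,0,0,0,1],[0,0,0,0,1],[0,0,0,0,1],[0,0,0,0,1]]}}

```text
time: 19.15
tool_pos: [0.4638, -0.0243, 0.0754]
tool_rot: [3.141, 0.0, 1.508]
contact_force: [-0.6, -3.8, 6.0]
opening: 0.0007
grip_force: 2.7
```

Run:
```python
from h import *
balls('b2')
# dark large ball: pan pixels in top view
t=cv2.imread('pics/b2t.png');p=cv2.imread('pics/top0.png')
g=lambda i:cv2.cvtColor(i,cv2.COLOR_BGR2GRAY)
print('dark@(256,180)',g(t)[176:185,252:262].mean(),g(p)[176:185,252:262].mean())
print(cv2.HoughCircles(cv2.GaussianBlur(g(t),(3,3),0)[150:250,230:440],cv2.HOUGH_GRADIENT,1,20,param1=80,param2=14,minRadius=9,maxRadius=14))
```

```text
top red []
top green [([416.0, 129.0], 63), ([202.0, 217.0], 403)]
top yellow [([236.0, 173.0], 325)]
side red [([278.0, 264.0], 248)]
side green [([224.0, 189.0], 418)]
side yellow []
dark@(256,180) 59.15555555555556 40.388888888888886
None
```

>>> {"name": "move_arm", "arguments": {"rows": [[0,0,-2,0,1],[0,0,-2,0,1],[0,0,-2,0,1],[0,0,-2,0,1],[0,0,-2,0,1],[0,0,0,0,1],[0,0,0,0,1],[0,0,0,0,1],[0,0,0,0,1],[0,0,0,0,1],[0,0,0,0,1]]}}

```text
time: 20.35
tool_pos: [0.4634, -0.0242, 0.0652]
tool_rot: [-3.141, -0.0, 1.508]
contact_force: [-0.7, 0.6, 0.5]
opening: 0.0005
grip_force: 0.3
```

>>> {"name": "move_arm", "arguments": {"rows": [[0,0,10,0,1],[0,0,30,0,1],[0,0,40,0,1],[0,0,40,0,1],[-10,20,30,0,1],[-10,40,0,0,1],[-10,40,0,0,1],[-10,40,0,0,1],[-10,40,0,0,1],[0,0,0,0,1]]}}

```text
time: 21.35
tool_pos: [0.4121, 0.1594, 0.2161]
tool_rot: [3.142, -0.001, 1.513]
contact_force: [-0.6, -0.9, -0.5]
opening: 0.0003
grip_force: 0.0
```

Run:
```python
from h import *
balls('b3')
a=-.069;R=np.array([[np.cos(a),-np.sin(a)],[np.sin(a),np.cos(a)]]);O=np.array([.5486,.0005])
for n in('top','side'):
    im=cv2.imread('pics/b3%s.png'%n[0]);
    print(n)
    for x in(-.015,0,.015):
        row=[]
        for y in np.arange(.2,-.25,-.015):
            z=.13 if y>.06 else .03
            u,v=proj(n,(*(O+R@[x,y]),z));b,g,r=im[int(v)-1:int(v)+2,int(u)-1:int(u)+2].reshape(-1,3).mean(0)
            row.append('%d:%d/%d/%d'%(round(y*1000),r,g,b))
        print(x,' '.join(row))
```

```text
top red [([337.0, 203.0], 55), ([339.0, 232.0], 310)]
top green [([416.0, 129.0], 64), ([361.0, 208.0], 158), ([196.0, 219.0], 165)]
top yellow [([239.0, 168.0], 228)]
side red [([277.0, 263.0], 519)]
side green [([224.0, 190.0], 428), ([329.0, 289.0], 105)]
side yellow [([272.0, 141.0], 266)]
top
-0.015 200:156/142/126 185:159/145/129 170:161/147/129 155:166/151/133 140:89/82/76 125:174/159/141 110:155/141/125 95:41/38/37 80:87/83/83 65:72/70/69 50:152/144/136 35:180/170/156 20:191/180/166 5:191/181/167 -10:203/193/177 -25:206/196/181 -40:217/207/191 -55:229/218/201 -70:227/217/199 -85:227/218/200 -100:223/216/198 -115:203/202/205 -130:158/171/205 -145:151/158/175 -160:131/123/113 -175:104/96/89 -190:102/95/87 -205:151/140/127 -220:112/146/216 -235:58/114/216 -250:62/104/193
0 200:133/122/108 185:145/132/117 170:151/137/122 155:154/141/124 140:97/91/81 125:163/150/131 110:91/84/76 95:28/27/26 80:23/21/21 65:30/29/28 50:203/198/189 35:225/223/213 20:225/224/210 5:87/127/203 -10:198/56/53 -25:209/52/50 -40:55/95/170 -55:62/119/222 -70:36/121/40 -85:57/157/61 -100:36/120/39 -115:60/116
[... 1310 characters left out ...]
57/174 -40:131/134/152 -55:108/125/134 -70:105/163/101 -85:79/145/93 -100:58/81/131 -115:56/77/123 -130:55/76/123 -145:179/173/164 -160:133/127/120 -175:94/89/87 -190:40/68/122 -205:38/64/118 -220:39/69/127 -235:97/114/183 -250:146/78/38
0.015 200:74/71/70 185:98/95/95 170:113/110/110 155:115/112/112 140:131/130/129 125:133/131/130 110:137/134/134 95:138/135/135 80:138/135/134 65:141/137/138 50:52/48/49 35:55/81/138 20:51/71/122 5:50/71/122 -10:84/70/121 -25:51/78/137 -40:47/70/121 -55:48/88/111 -70:54/135/61 -85:51/124/73 -100:46/73/129 -115:43/68/120 -130:44/65/113 -145:140/135/128 -160:133/127/120 -175:113/108/102 -190:40/66/121 -205:37/64/119 -220:39/67/124 -235:81/111/187 -250:145/77/36
```

All three balls read as in their cups (red y≈-17, green ≈-85, dark ≈-170 mm). Next, go above the yellow ledge and press it down.

>>> {"name": "move_arm", "arguments": {"rows": [[0,15,25,0,1],[25,25,10,0,1],[32,20,0,0,1],[32,16,0,0,1],[32,0,0,0,1],[32,0,0,0,1],[0,0,0,0,1],[0,0,0,0,1]]}}

```text
time: 22.25
tool_pos: [0.5671, 0.2299, 0.2496]
tool_rot: [-3.14, 0.001, 1.505]
contact_force: [0.5, -0.2, 0.3]
opening: 0.0002
grip_force: 0.0
```

Run:
```python
from h import *
s=monitor.observe();print(s['tool_pos'],s['time'])
a=-.069;R=np.array([[np.cos(a),-np.sin(a)],[np.sin(a),np.cos(a)]]);O=np.array([.5486,.0005])
for th in(.25,.3,.36,.42):
    y=.06+.1895*np.cos(th)-.03*np.sin(th);z=.11+.1895*np.sin(th)+.03*np.cos(th);p=(*(O+R@[0,y]),z)
    print(th,np.round(p,3),proj('top',p),proj('side',p))
balls('b4')
w=snap('wrist','w14.png');hsv=cv2.cvtColor(w,cv2.COLOR_RGB2HSV);m=cv2.inRange(hsv,(22,120,100),(35,255,255));k,l,st,c=cv2.connectedComponentsWithStats(m);print([(st[i].tolist()) for i in range(1,k) if st[i,4]>100])
for z in(.19,.2,.21):print(wpx(s,275,200,z))
```

```text
[0.56708846 0.2299449  0.24958423] 22.25
0.25 [0.565 0.236 0.186] (np.float64(237.42340485745487), np.float64(172.03423004867454)) (np.float64(272.577075463312), np.float64(144.36034165986385))
0.3 [0.565 0.232 0.195] (np.float64(238.72772535958617), np.float64(171.28393119557185)) (np.float64(273.04849422940686), np.float64(141.74703264615073))
0.36 [0.564 0.227 0.205] (np.float64(240.57598395316933), np.float64(170.44446164780902)) (np.float64(273.70892420749396), np.float64(138.79641812482345))
0.42 [0.564 0.221 0.215] (np.float64(242.73385325806473), np.float64(169.67686536186548)) (np.float64(274.4734924590794), np.float64(136.06138174202897))
top red [([337.0, 203.0], 56), ([339.0, 232.0], 311)]
top green [([416.0, 129.0], 62), ([361.0, 208.0], 158)]
top yellow []
side red [([277.0, 263.0], 521)]
side green [([224.0, 189.0], 420), ([329.0, 289.0], 107)]
side yellow [([272.0, 142.0], 194)]
[]
[0.56250821 0.24223235 0.19      ]
[0.56292811 0.24508082 0.2       ]
[0.56334801 0.2479293  0.21      ]
```

Run:
```python
from h import *
h=cv2.cvtColor(cv2.imread('pics/w14.png'),cv2.COLOR_BGR2HSV)
for u in (230,262,330): print(u,[(v,h[v,u].tolist()) for v in range(130,270,10)])
```

```text
230 [(130, [30, 11, 45]), (140, [170, 15, 51]), (150, [10, 16, 49]), (160, [8, 22, 47]), (170, [30, 6, 45]), (180, [170, 22, 35]), (190, [30, 15, 35]), (200, [162, 49, 26]), (210, [13, 62, 29]), (220, [158, 18, 56]), (230, [165, 7, 77]), (240, [165, 10, 53]), (250, [0, 9, 30]), (260, [90, 17, 30])]
262 [(130, [0, 16, 48]), (140, [40, 15, 51]), (150, [10, 17, 44]), (160, [20, 16, 47]), (170, [0, 0, 32]), (180, [105, 11, 47]), (190, [90, 5, 49]), (200, [21, 167, 133]), (210, [21, 161, 135]), (220, [21, 161, 135]), (230, [21, 71, 97]), (240, [0, 0, 79]), (250, [21, 32, 110]), (260, [19, 32, 112])]
330 [(130, [10, 18, 43]), (140, [0, 16, 48]), (150, [170, 16, 49]), (160, [20, 37, 41]), (170, [53, 29, 35]), (180, [0, 14, 37]), (190, [0, 16, 32]), (200, [132, 44, 29]), (210, [80, 25, 31]), (220, [10, 17, 45]), (230, [15, 8, 62]), (240, [10, 16, 47]), (250, [18, 30, 43]), (260, [0, 6, 43])]
```

>>> {"name": "move_arm", "arguments": {"rows": [[-1,4,-25,0,1],[0,0,-25,0,1],[0,0,-10,0,1],[0,0,-4,0,1],[0,0,-4,0,1],[0,0,-4,0,1],[0,0,-4,0,1],[0,1,-4,0,1],[0,1,-4,0,1],[0,0,0,0,1]]}}

```text
time: 23.4
tool_pos: [0.5655, 0.2379, 0.1658]
tool_rot: [-3.141, 0.0, 1.508]
contact_force: [-0.9, 0.6, 0.1]
opening: 0.0004
grip_force: 0.1
```

>>> {"name": "move_arm", "arguments": {"rows": [[0,1,-4,0,1],[0,1,-4,0,1],[0,1,-4,0,1],[0,1,-4,0,1],[0,1,-4,0,1],[0,0,-4,0,1],[0,0,-4,0,1],[0,0,-3,0,1],[0,0,-3,0,1],[0,0,0,0,1]]}}

```text
time: 24.4
tool_pos: [0.5655, 0.2426, 0.1318]
tool_rot: [-3.141, 0.0, 1.508]
contact_force: [-0.8, -0.5, 0.0]
opening: 0.0006
grip_force: 0.0
```

```bash
python3 -c "
from h import *
balls('b5');print(monitor.observe()['contact_force'])"
```

```text
top red [([337.0, 203.0], 55), ([341.0, 231.0], 331)]
top green [([416.0, 129.0], 55), ([361.0, 208.0], 156)]
top yellow []
side red [([277.0, 257.0], 480)]
side green [([224.0, 189.0], 423), ([329.0, 289.0], 108)]
side yellow [([263.0, 155.0], 44)]
[-0.15717064 -0.09924395 -0.17063944]
```

>>> {"name": "move_arm", "arguments": {"rows": [[0,0,-4,0,1],[0,0,-4,0,1],[0,0,-3,0,1],[0,0,-2,0,1],[0,0,0,0,1]]}}

```text
time: 25.0
tool_pos: [0.5655, 0.2427, 0.1189]
tool_rot: [-3.141, 0.0, 1.508]
contact_force: [0.1, 0.4, -0.2]
opening: 0.0007
grip_force: 0.0
```

```bash
python3 -c "
from h import *
balls('b6');print(monitor.observe()['contact_force'])"
```

```text
top red [([337.0, 203.0], 55), ([342.0, 230.0], 341)]
top green [([416.0, 129.0], 60), ([361.0, 208.0], 156)]
top yellow []
side red [([277.0, 254.0], 460)]
side green [([224.0, 189.0], 427), ([329.0, 289.0], 107)]
side yellow [([263.0, 159.0], 33)]
[-0.11639858  1.19264523 -0.52274972]
```

>>> {"name": "move_arm", "arguments": {"rows": [[0,0,-2,0,1],[0,0,-2,0,1],[0,0,0,0,1]]}}

```text
time: 25.4
tool_pos: [0.5656, 0.2427, 0.1151]
tool_rot: [-3.141, 0.0, 1.508]
contact_force: [0.5, -0.7, 0.1]
opening: 0.0003
grip_force: 0.0
```

>>> {"name": "move_arm", "arguments": {"rows": [[0,0,-2,0,1],[0,0,0,0,1]]}}

```text
time: 25.6
tool_pos: [0.5656, 0.2427, 0.1131]
tool_rot: [-3.141, 0.0, 1.508]
contact_force: [-0.0, 0.3, 0.3]
opening: 0.0004
grip_force: 0.0
```

>>> {"name": "move_arm", "arguments": {"rows": [[0,0,-2,0,1],[0,0,0,0,1]]}}

```text
time: 25.8
tool_pos: [0.5656, 0.2427, 0.1111]
tool_rot: [-3.141, 0.0, 1.508]
contact_force: [-0.5, -0.1, -0.0]
opening: 0.0003
grip_force: 0.0
```

Run:
```python
from h import *
balls('b7');print(monitor.observe()['contact_force'])
def red(f):
    hsv=cv2.cvtColor(cv2.imread(f),cv2.COLOR_BGR2HSV)
    m=(((hsv[...,0]<6)|(hsv[...,0]>172))&(hsv[...,1]>140)&(hsv[...,2]>50)).astype(np.uint8)
    k,l,st,c=cv2.connectedComponentsWithStats(m);return [(c[i].round(1).tolist(),int(st[i,4])) for i in range(1,k) if st[i,4]>20]
for f in('side0','b6s','b7s','top0','b7t'):print(f,red('pics/%s.png'%f))
```

```text
top red [([337.0, 203.0], 56), ([342.0, 230.0], 340)]
top green [([416.0, 129.0], 67), ([361.0, 208.0], 158)]
top yellow []
side red [([277.0, 253.0], 449)]
side green [([224.0, 189.0], 427), ([329.0, 289.0], 108)]
side yellow [([262.0, 162.0], 21)]
[-0.68622155  0.02696134  0.14190396]
side0 [([294.0, 203.5], 177), ([277.2, 252.9], 447)]
b6s [([277.0, 254.2], 460)]
b7s [([276.9, 252.7], 449)]
top0 [([296.4, 189.1], 144), ([341.7, 230.1], 340)]
b7t [([337.1, 202.9], 56), ([341.7, 230.1], 340)]
```

>>> {"name": "move_arm", "arguments": {"rows": [[0,0,-2,0,1],[0,0,0,0,1]]}}

```text
time: 26.1
tool_pos: [0.5658, 0.2428, 0.1107]
tool_rot: [3.14, -0.0, 1.508]
contact_force: [-2.5, -0.4, 8.6]
opening: 0.0001
grip_force: 4.4
```

>>> {"name": "move_arm", "arguments": {"rows": [[0,0,-2,0,1],[0,0,0,0,1]]}}

```text
time: 26.3
tool_pos: [0.566, 0.2428, 0.1105]
tool_rot: [3.139, -0.001, 1.508]
contact_force: [-6.4, -2.0, 18.7]
opening: 0.0002
grip_force: 9.4
```

The stop is reached, so the pan is level. Retract and do a final check.

>>> {"name": "move_arm", "arguments": {"rows": [[0,0,5,0,1],[0,0,20,0,1],[0,0,40,0,1],[0,0,40,0,1],[-20,0,10,0,1],[-30,0,0,0,1],[-30,0,0,0,1],[-30,0,0,0,1],[-30,0,0,0,1],[0,0,0,0,1],[0,0,0,0,1],[0,0,0,0,1]]}}

```text
time: 27.5
tool_pos: [0.4267, 0.2428, 0.2224]
tool_rot: [3.141, -0.0, 1.508]
contact_force: [1.0, 0.3, -0.6]
opening: 0.0005
grip_force: 0.0
```

Run:
```python
from h import *
balls('b8');s=monitor.observe();print(s['tool_pos'],s['contact_force'],s['time'])
hsv=cv2.cvtColor(cv2.imread('pics/b8t.png'),cv2.COLOR_BGR2HSV);m=cv2.inRange(hsv,(6,150,120),(17,255,255));m[:180]=0
v,u=np.nonzero(m);print('orange',u.mean(),v.mean(),len(u))
a=-.069;R=np.array([[np.cos(a),-np.sin(a)],[np.sin(a),np.cos(a)]]);O=np.array([.5486,.0005])
f=lambda u,v,z:(R.T@(onz('top',u,v,z)[:2]-O)).round(4)
print('plate',f(u.mean(),v.mean(),.062),'red',f(337.1,202.9,.022),'green',f(361,208,.028))
im=cv2.cvtColor(cv2.imread('pics/b8t.png'),cv2.COLOR_BGR2GRAY)
bg=cv2.imread('pics/b8t.png')
for y in np.arange(-.11,-.2,-.006):
    U,V=proj('top',(*(O+R@[0.01,y]),.034));print(round(y,3),bg[int(V),int(U)],end=' ')
```

```text
top red [([337.0, 203.0], 55), ([342.0, 230.0], 339)]
top green [([416.0, 129.0], 65), ([361.0, 208.0], 157)]
top yellow []
side red [([277.0, 253.0], 440)]
side green [([224.0, 189.0], 424), ([329.0, 289.0], 107)]
side yellow [([271.0, 160.0], 175)]
[0.42660994 0.24268865 0.22208096] [ 0.67179227 -0.13181994  0.34256074] 27.6
orange 431.5 219.61458333333334 96
plate [-0.0012 -0.2588] red [ 0.0078 -0.0175] green [ 0.0041 -0.0816]
-0.11 [181  95  47] -0.116 [220 119  64] -0.122 [218 116  59] -0.128 [216 115  58] -0.134 [219 115  58] -0.14 [197 105  52] -0.146 [142  78  44] -0.152 [28 28 28] -0.158 [31 28 31] -0.164 [34 31 36] -0.17 [38 39 40] -0.176 [39 37 38] -0.182 [38 38 39] -0.188 [36 36 36] -0.194 [30 31 31] -0.2 [115 125 135]
```

```bash
python3 -c "
from h import *
print(workorder.hand_in())"
```

```text
the job is handed in; nothing more can be done
None
```

I handed the job in at 27.6 s: the tray is against its stop, each ball shows in the cup of its own size, the pan is pressed back level, and the arm never came near the mouse, plant or phone, though I ran no final check on them; the hand-in returned no verdict.

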